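# Clamp the beech block in the holding jig

## Task

Lay the beech block flat in the pocket of the holding jig and let go of it, then flip the jig's toggle clamp over so that its rubber foot holds the block down. Leave the other things on the bench where they are.

Things in the scene. Friction and masses are not known exactly. Their poses are not given: they have to be found in the camera images.
- wood_block: Plain beech packing block, 45 x 100 x 40 mm (x, y, z), about 0.16 kg, lying flat and loose on the bench. Origin at the centre of its underside, z up, y along its 100 mm length. It may go into the jig either way round.
- jig: Fixed holding jig: aluminium plate 92 x 200 x 12 mm with a shallow pocket and, at one end, a steel toggle clamp. Origin on the bench (z = 0) under the pocket's middle, z up, y along the plate (y = -66 to +134 mm) towards the clamp. Beyond it a fixed red hose slants up from world (0.2, 0.36, 0) through (0.58, 0.01, 0.28) to a hook at (0.7, -0.2, 0.6): stay on the robot's side of it.
- nest (a point): Centre of the pocket's floor, on the plate 12 mm above the bench; axes as the jig's. The pocket is 57 mm wide (x), 112 mm long (y), bounded by steel side rails (9 mm wide, 70 mm long) and end stops (9 mm thick, 40 mm long) whose tops are 22 mm above the bench. It takes the block lengthwise along y with about 6 mm to spare on each side.
- clamp (a joint): Clamp angle, rad: 0 open, 1.31 end of travel, about 1.25 when shut on the block. An over-centre spring (up to 0.37 N m) resists up to 0.65 rad, then snaps the clamp shut; it stays at either end. To close, push the handle's end level towards the pocket (jig -y) with 5 to 15 N. Open, the handle leans 32 degrees from vertical away from the pocket; shut, 43 degrees over the pocket.
- clamp_pin (a point): Pin of the clamp, along the jig's x at jig y = 88 mm, 62 mm above the bench. Handle and holding arm turn on it as one rigid part. Open, the arm stands raised and its rubber foot is at jig y = 57 mm, about 120 mm above the bench, so grip the block at its middle or up to 25 mm from there on the side away from the clamp. Shut, the foot presses on the block's top at jig y = 22 mm.
- clamp_tip (a point): Centre of the rounded end (radius 9 mm) of the clamp's black rubber handle grip, 86 mm from the pin. Open: on the jig's middle plane at about y = 134 mm, 135 mm above the bench; upright it is 148 mm above the bench.
- pliers: Pliers with red grips, 58 x 167 x 14 mm, loose on the bench; a bystander. Origin at the centre of the underside.
- steel_offcut: Flat steel bar offcut with a drilled hole, 30 x 110 x 6 mm, loose on the bench; a bystander. Origin at the centre of the underside.

How it is judged:
By the outcome, as a careful person would: the job done as asked, in the order asked, and still so for the second after the job is handed in, with the robot touching nothing.
It also fails if it takes over 54 s, if anything falls off the work surface, if the arm or the gripper's body presses on something with over 40 N, if the wrist force passes 120 N, or if a joint passes its speed limit or range.

## Robot

A 6-joint arm with a two-finger parallel gripper is mounted at the origin on the work surface; the furniture and walls round the work are solid. World frame = base frame: x ahead of the robot, y to its left, z up, the work surface at z = 0. Lengths are in mm, angles in rad, forces in N, time in s.
With the tool pointing down it reaches from about 275 to 825 mm from the base axis. Payload 4.9 kg.
Tool frame: the origin (TCP) lies at the very end of the fingers, on their centre line; the grasp point (between the pads) lies 19 mm behind it; z points along the fingers, y is the line along which they close (so a half turn about z gives the same grasp; the last joint's range is limited). The gripper opens to 85 mm and grips with 20 to 120 N. Pads are 22 mm wide; open, the fingers measure 114 mm over their backs; the gripper's body (76 mm by 85 mm) begins 54 mm behind the grasp point. The pads swing forward as they close: fully open they stand 13 mm farther back than shut.
Start: joints at [1.118, 0.326, -0.193, 1.052, 0, 1.437], TCP at [172.38, 522.306, 200.981] pointing down, gripper open.
Joint ranges: [-2.65, 2.65], [-0.97, 1.79], [-1.3, 1.35], [-1.93, 2.1], [-1.47, 1.37], [-3.14, 3.14]. Speed limits (rad/s): [2.57, 2.57, 3.14, 3.14, 3.14, 3.14].

## Interface

Orientations are given as [roll, pitch, yaw] about the fixed x, y, z axes, in that order (R = Rz(yaw) Ry(pitch) Rx(roll)).
In Python, from bench import bot, solve_ik, imaging gives the robot as it stands. Calls block until the motion is done:
- bot.move_ptp(position, orientation): joint-space move of the TCP to a pose.
- bot.movel(position, rot=None, max_speed=150, threshold=None): straight line of the TCP; rot=None keeps the orientation; max_speed is the mean speed in mm/s. With threshold (N) it stops when the force on the tool has changed by that much, and returns True; else False.
- bot.move_j(angles): joint-space move.
- bot.grip(opening, effort=None): opening from 0.0 (shut) to 1.0 (fully open); effort is the grip in N (None keeps the last); returns when the fingers have stopped.
- bot.dwell(seconds).
- solve_ik(position, orientation): joint angles nearest the present ones, or None.
- bot.get_state(): the state.
- imaging.capture(name): name is "scene" or "top" or "wrist"; returns the picture (400x640x3 uint8, blue, green, red); there is no depth.
- imaging.camera_model(name): a dict with "K" (3x3 intrinsics, pixels), "position" and "rotation" of the camera in the world. Camera axes: x right, y up, looking along -z (the intrinsics and any distortion apply to the point x, -y, -z); pixel columns grow to the right and rows downward; lengths in mm; the calibration is good to about 2 mm. A picture is of the moment at which its call begins: read the wrist's pose just before it. camera_model takes no time and is no camera call; for the wrist camera it gives the pose at the moment of the call.
A pose or a line that the arm cannot do raises bot.IKError and nothing moves.
- bot.sign_off(): hands the job in; it is judged then, once.
The state is a dict: "t": time; "qpos": joint angles; "joint_velocities": joint speeds; "effort": joint torques, N m; "tcp_pos": TCP position; "orientation": TCP orientation; "contact_force": force on the tool from outside, world axes, zero at the start; "wrist_torque": the same for the moment, N m; "opening": opening from 0.0 (shut) to 1.0 (fully open); "gripper_force": force on a finger pad.
Only numpy, scipy, OpenCV 4.12 (cv2) and the standard library are available. Lean on these libraries where they do the work, as an engineer would, in place of code of your own. Each camera call takes 0.05 s, during which the arm holds its last target. There are 200 camera calls.

## Working session

There is one attempt and no reset: what is moved stays moved. The work goes in short steps, each a Python script; the robot and the scene stay as the last script left them, time stands still between calls to the robot, and variables do not carry over. Pictures are saved under pics/ and viewed, at most 10 in all, crops included, and the job is handed in when it is done.

```bash
mkdir -p pics; ls; python3 - <<'E'
from bench import bot, imaging
import cv2
for n in("scene","top"):
    cv2.imwrite(f"pics/{n}0.png",imaging.capture(n)); m=imaging.camera_model(n); print(n,m)
E
```

```text
pics
scene {'K': array([[447.96821637,   0.        , 315.20103495],
       [  0.        , 447.96821637, 198.07616797],
       [  0.        ,   0.        ,   1.        ]]), 'position': array([179.26345972, 247.59323381, 970.21692539]), 'rotation': array([ 0.52161095, -0.0120102 , -2.45376122])}
top {'K': array([[483.62182478,   0.        , 315.57341212],
       [  0.        , 483.62182478, 197.5014745 ],
       [  0.        ,   0.        ,   1.        ]]), 'position': array([ 394.23477019, -111.07083056, 1065.77062876]), 'rotation': array([ 0.09958064, -0.00985564, -1.56847719])}
```

View pics/scene0.png

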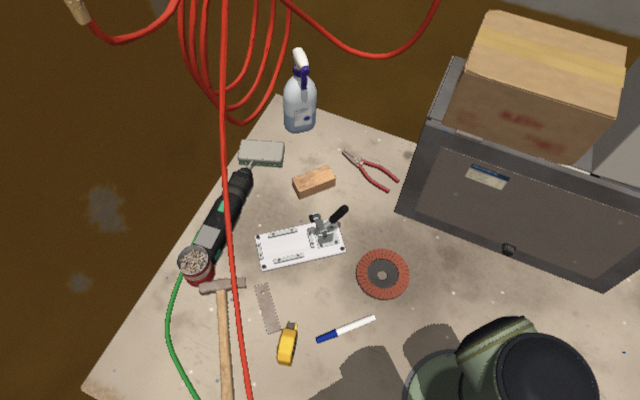

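View pics/top0.png

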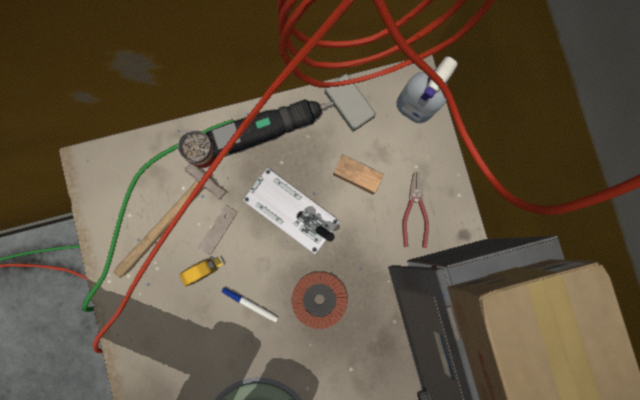

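The block is at top-view pixel (358,173), the jig at (292,211) with its clamp towards (325,232). I'll zoom in to get corners.

```bash
cat > h.py <<'E'
import numpy as np
from scipy.spatial.transform import Rotation as Ro
from bench import bot, imaging
def ray(n,uv,z,m=None):
    m=m or imaging.camera_model(n); R=Ro.from_euler('xyz',m['rotation']).as_matrix()
    p=np.atleast_2d(np.array(uv,float)); K=m['K']
    d=np.c_[(p[:,0]-K[0,2])/K[0,0],-(p[:,1]-K[1,2])/K[1,1],-np.ones(len(p))]@R.T
    C=np.array(m['position']); return C+d*((z-C[2])/d[:,2])[:,None]
def proj(n,P,m=None):
    m=m or imaging.camera_model(n); R=Ro.from_euler('xyz',m['rotation']).as_matrix()
    c=(np.atleast_2d(P)-m['position'])@R; K=m['K']
    return np.c_[K[0,2]-K[0,0]*c[:,0]/c[:,2],K[1,2]+K[1,1]*c[:,1]/c[:,2]]
E
python3 - <<'E'
import cv2
a=cv2.imread('pics/top0.png')[140:260,235:395]; cv2.imwrite('pics/topc.png',cv2.resize(a,None,fx=5,fy=5,interpolation=cv2.INTER_CUBIC))
a=cv2.imread('pics/scene0.png')[155:275,245:405]; cv2.imwrite('pics/scenec.png',cv2.resize(a,None,fx=5,fy=5,interpolation=cv2.INTER_CUBIC))
from h import *
print(ray('top',[[358,173],[292,211]],12),ray('scene',[[314,181],[300,245]],12))
print(bot.get_state())
E
```

```text
[[ 554.09958958 -214.5537882    12.        ]
 [ 469.76684864  -69.82461035   12.        ]] [[ 553.87733321 -221.66541671   12.        ]
 [ 467.2509086   -65.31273389   12.        ]]
{'t': 0.1, 'qpos': array([ 1.11783499e+00,  3.26842827e-01, -1.93463469e-01,  1.05202659e+00,
       -6.94257222e-07,  1.43660125e+00]), 'joint_velocities': array([ 0.00012961, -0.00237552,  0.00192551,  0.00150377, -0.00181338,
       -0.00063847]), 'effort': array([ 9.84132457e-04, -4.44238114e+01,  2.63038445e+01,  7.84211472e-03,
       -6.41427800e-05, -5.91933627e-06]), 'tcp_pos': array([172.10469778, 521.78438465, 200.30260569]), 'orientation': array([-3.14006982e+00, -2.04891797e-04,  2.82282623e+00]), 'contact_force': array([0.63256791, 0.51314895, 0.10464888]), 'wrist_torque': array([-0.0057468 , -0.04747151,  0.00426026]), 'gripper_force': 0.0, 'opening': 0.9957139963925253}
```

View pics/topc.png

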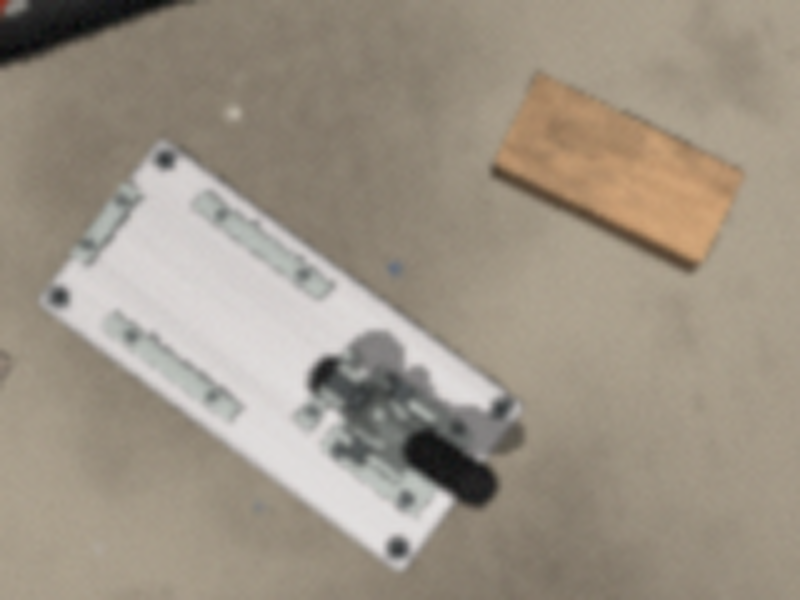

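View pics/scenec.png

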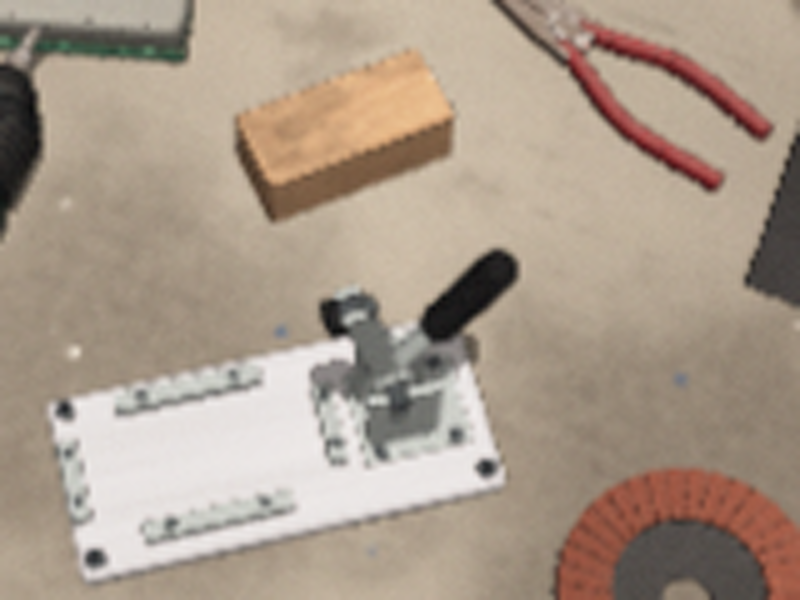

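Top crop (×5, offset 235,140): plate corners (165,140), (42,300), (400,570), (522,408); block top corners (540,72), (743,172), (695,262), (495,165). Scene crop (offset 245,155): plate (50,402), (88,580), (505,485); block top (238,120), (415,50), (453,115), (272,182).

```bash
cat > fit.py <<'E'
from h import *
from scipy.optimize import least_squares
t=lambda l:np.array(l)/5+[235,140]
s=lambda l:np.array(l)/5+[245,155]
def fit(L,Tt,Ls,Ss,z,x0):
    f=lambda p,L:np.c_[np.array(L)@np.array([[np.cos(p[2]),np.sin(p[2])],[-np.sin(p[2]),np.cos(p[2])]])+p[:2],np.full(len(L),z)]
    for name,g in(('top',lambda p:(proj('top',f(p,L))-Tt).ravel()),('scene',lambda p:(proj('scene',f(p,Ls))-Ss).ravel()),
      ('both',lambda p:np.r_[(proj('top',f(p,L))-Tt).ravel(),(proj('scene',f(p,Ls))-Ss).ravel()])):
        r=least_squares(g,x0,x_scale=[10,10,.1]); print(name,r.x.round(3),'rms px',np.sqrt(np.mean(r.fun**2)).round(2))
    return r.x
J=[(-46,-66),(46,-66),(46,134),(-46,134)]
fit(J,t([(165,140),(42,300),(400,570),(522,408)]),J[:3],s([(50,402),(88,580),(505,485)]),12,[469,-70,np.arctan2(.6,-.8)])
# block: long axis u from (540,72) to (743,172) in top
P=ray('top',t([(540,72),(743,172),(695,262),(495,165)]),40); Q=ray('scene',s([(238,120),(415,50),(453,115),(272,182)]),40)
print(P.round(1),Q.round(1))
B=[(22.5,50),(22.5,-50),(-22.5,-50),(-22.5,50)]
d=P[0]-P[1]; yaw=np.arctan2(d[1],d[0])-np.pi/2
i=[int(np.argmin(np.linalg.norm(Q-p,axis=1))) for p in P]; print(i)
fit(B,t([(540,72),(743,172),(695,262),(495,165)]),B,s(np.array([(238,120),(415,50),(453,115),(272,182)])[i]),40,[P[:,0].mean(),P[:,1].mean(),yaw])
print(proj('top',[[0,0,0]]))
E
python3 fit.py
```

```text
top [490.815 -41.102   2.5  ] rms px 0.91
scene [489.231 -41.798   2.502] rms px 0.61
both [490.158 -41.381   2.501] rms px 0.84
[[ 590.2 -179.8   40. ]
 [ 547.  -266.7   40. ]
 [ 508.1 -245.8   40. ]
 [ 549.7 -160.3   40. ]] [[ 586.9 -178.8   40. ]
 [ 546.1 -266.8   40. ]
 [ 507.7 -248.7   40. ]
 [ 551.2 -162.5   40. ]]
[0, 1, 2, 3]
top [ 5.48757e+02 -2.13133e+02 -4.59000e-01] rms px 0.69
scene [ 5.48026e+02 -2.14342e+02 -4.46000e-01] rms px 0.71
both [ 5.48414e+02 -2.13621e+02 -4.54000e-01] rms px 0.74
[[257.50928807 433.51823257]]
```

Jig at (490.2, −41.4), yaw 2.501; block at (548.4, −213.6), yaw −0.454. Next: check reach, then grasp the block.

```bash
cat >> h.py <<'E'
JX,JY,JA=490.2,-41.4,2.501
BX,BY,BA=548.4,-213.6,-0.454
def W(x,y,z): c,s=np.cos(JA),np.sin(JA); return [JX+c*x-s*y,JY+s*x+c*y,z]
def BW(y,z): return [BX-np.sin(BA)*y,BY+np.cos(BA)*y,z]
GY=18
def st(msg=''):
    s=bot.get_state(); print(msg,'t',round(s['t'],2),s['tcp_pos'].round(1),'F',s['contact_force'].round(1),'op',round(s['opening'],3),'gf',round(s['gripper_force'],1),'q',s['qpos'].round(2))
E
python3 - <<'E'
from h import *
from bench import solve_ik
for o in(1,-1):
    h=o*np.pi/2; yb=BA+h; yj=JA-np.pi+h
    for P,y in((BW(GY,150),yb),(BW(GY,12),yb),(W(-65,-GY,50),yj),(W(0,-GY,24),yj),(W(0,175,230),yj),(W(0,70,125),yj)):
        q=solve_ik(P,[np.pi,0,y]); print(o,np.round(P),None if q is None else np.round(q,2))
E
```

```text
1 [ 556. -197.  150.] [-0.47  0.44 -0.16  0.97  0.    1.56]
1 [ 556. -197.   12.] [-0.47  0.58 -0.31  0.67  0.    1.56]
1 [553. -66.  50.] [-0.25  0.48 -0.37  0.71  0.    1.96]
1 [501. -27.  24.] [-0.2   0.44 -0.55  0.59  0.    2.01]
1 [ 386. -182.  230.] [-0.61  0.07 -0.44  1.06  0.    1.6 ]
1 [448. -98. 125.] [-0.38  0.23 -0.54  0.8   0.    1.84]
-1 [ 556. -197.  150.] [-0.47  0.44 -0.16  0.97  0.   -1.58]
-1 [ 556. -197.   12.] [-0.47  0.58 -0.31  0.67  0.   -1.58]
-1 [553. -66.  50.] [-0.25  0.48 -0.37  0.71  0.   -1.18]
-1 [501. -27.  24.] [-0.2   0.44 -0.55  0.59  0.   -1.13]
-1 [ 386. -182.  230.] [-0.61  0.07 -0.44  1.06  0.   -1.54]
-1 [448. -98. 125.] [-0.38  0.23 -0.54  0.8   0.   -1.31]
```

```bash
python3 - <<'E'
from h import *
from bench import solve_ik
print(ray('scene',[[395,212],[605,292],[430,122]],0).round(), ray('top',[[390,268],[408,262],[425,399]],0).round(), ray('top',[[390,268],[408,262],[425,399]],250).round())
# forward: raise/retract, sweep, grasp
bot.grip(1.0,60)
bot.movel([106,323,320],max_speed=250); st('retract')
y=BA+np.pi/2; D=[np.pi,0,y]
bot.move_ptp([310,-108,320],D); st('sweep')
bot.move_ptp(BW(GY,110),D); st('above')
import cv2
cv2.imwrite('pics/above.png',imaging.capture('scene'));cv2.imwrite('pics/wrist.png',imaging.capture('wrist'))
im=imaging.capture('wrist')
E
```

```text
[[ 348. -286.    0.]
 [-131. -420.    0.]
 [ 434. -583.    0.]] [[ 346. -284.    0.]
 [ 359. -324.    0.]
 [  70. -356.    0.]] [[ 358. -244.  250.]
 [ 368. -274.  250.]
 [ 146. -298.  250.]]
retract t 1.43 [106.3 323.5 319.5] F [-0.3 -0.4  0.4] op 0.999 gf 0.0 q [ 1.04 -0.14 -0.41  1.3   0.    1.35]
sweep t 3.17 [ 310.2 -107.5  319.8] F [ 0.4  0.5 -0.6] op 0.998 gf 0.0 q [-0.56 -0.16 -0.43  1.3   0.    1.46]
above t 4.44 [ 556.4 -197.3  111.1] F [0.5 0.1 0.1] op 1.0 gf 0.0 q [-0.47  0.47 -0.22  0.88 -0.    1.56]
```

View pics/wrist.png

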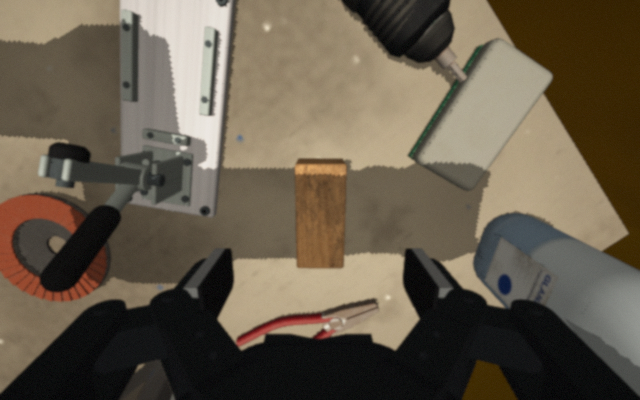

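The wrist view shows the block (x 297–345, y 160–267) centred between the finger tips (318), with the rails' near ends at (208,113) and (131,100) and a plate corner at (213,215). I'll compare these with the predicted positions.

```bash
python3 - <<'E'
from h import *
c,s=np.cos(BA),np.sin(BA)
Bp=[[BX+c*x-s*y,BY+s*x+c*y,40] for x,y in((22.5,50),(22.5,-50),(-22.5,-50),(-22.5,50))]
print('block',proj('wrist',Bp).round(1).tolist())
print('rail ends c, plate corner',proj('wrist',[W(-33,35,22),W(33,35,22),W(-46,134,12),W(-46,-66,12)]).round(1).tolist())
E
```

```text
block [[343.1, 165.3], [340.5, 270.1], [293.1, 270.2], [290.3, 165.3]]
rail ends c, plate corner [[200.3, 118.0], [123.4, 103.3], [209.8, 221.3], [230.3, -5.6]]
```

Predictions agree within about 4 px (roughly 4 mm), mostly a shared calibration shift. Grasp now and carry the block to the low entry beside the pocket.

```bash
python3 - <<'E'
from h import *
import cv2
print('touch',bot.movel(BW(GY,12),max_speed=100,threshold=12)); st('down')
bot.grip(0.0,60); st('grip')
yj=JA-np.pi/2
bot.movel(BW(GY,50),max_speed=100); st('lift')
bot.movel(W(-65,-GY,50),rot=[np.pi,0,yj],max_speed=120); st('side')
bot.movel(W(0,-GY,50),max_speed=100); st('over')
a=imaging.capture('wrist'); b=cv2.resize(imaging.capture('scene')[150:280,240:400],None,fx=3,fy=3,interpolation=cv2.INTER_CUBIC)
t=cv2.resize(imaging.capture('top')[140:260,235:395],None,fx=3,fy=3,interpolation=cv2.INTER_CUBIC)
a=cv2.resize(a,(320,200))
o=np.zeros((600,800,3),np.uint8); o[:200,480:]=a; o[:290,:480]=b[50:340]; o[290:600,:480]=t[:310]; cv2.imwrite('pics/over.png',o)
cv2.imwrite('pics/wov.png',imaging.capture('wrist'))
E
```

```text
touch False
down t 5.72 [ 556.8 -197.7   12.6] F [0.2 0.2 0. ] op 0.997 gf 0.0 q [-0.47  0.58 -0.31  0.67  0.    1.56]
grip t 6.49 [ 556.3 -197.4   11.9] F [ 0.1  0.5 -0.2] op -0.001 gf 0.0 q [-0.47  0.58 -0.31  0.67  0.    1.56]
lift t 7.03 [ 556.4 -197.5   50.1] F [-0.3  0.   0.5] op -0.003 gf 0.0 q [-0.47  0.54 -0.28  0.75  0.    1.56]
side t 8.28 [553.1 -66.3  49.9] F [-0.1  0.5  0.2] op 0.004 gf 0.0 q [-0.25  0.48 -0.37  0.71 -0.    1.96]
over t 9.07 [501.8 -27.3  50.3] F [ 0.7 -0.1  1. ] op 0.002 gf 0.0 q [-0.2   0.4  -0.52  0.65 -0.    2.01]
```

View pics/over.png

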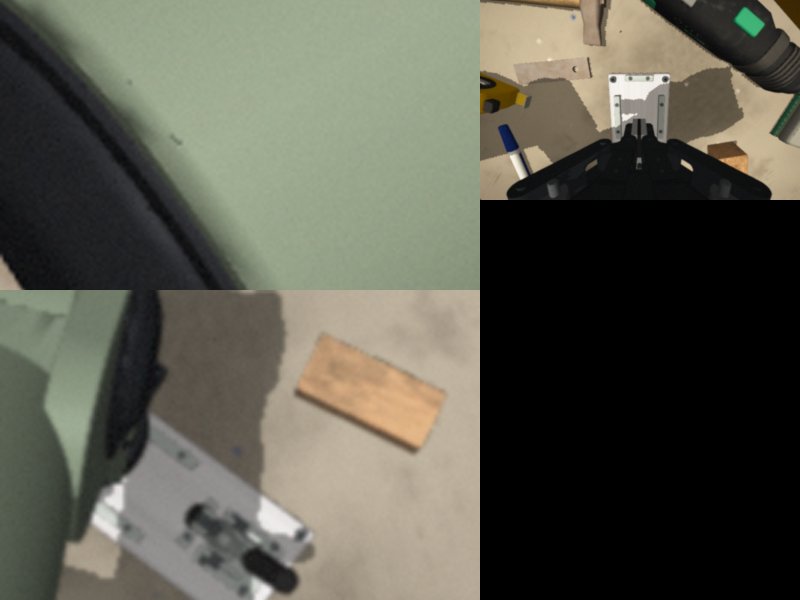

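View pics/wov.png

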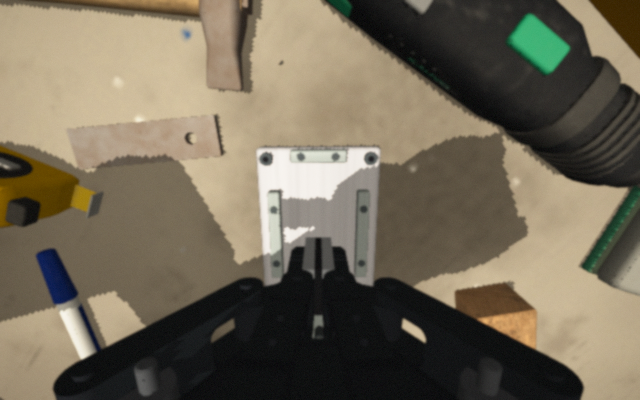

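The block was missed: it lies unmoved at its old spot, and the shut finger tips appear at wrist pixel (318,240). I'll check where the TCP should project.

```bash
python3 - <<'E'
from h import *
import cv2
s=bot.get_state(); p=s['tcp_pos']; print(s['orientation'],p)
for dz in(0,19,40,70): print(dz,proj('wrist',[p+[0,0,dz]]).round(0))
print(imaging.camera_model('wrist'))
print('rails',proj('wrist',[W(-33,-35,22),W(33,-35,22),W(-33,35,22),W(33,35,22),W(-46,-66,12),W(46,-66,12)]).round(0).tolist())
print('block',ray('wrist',[[455,292],[503,284],[537,312]],40).round(0).tolist())
E
```

```text
[ 3.14118660e+00 -1.40210843e-04  9.29757328e-01] [501.51909748 -27.33275495  49.99111196]
0 [[317. 233.]]
19 [[317. 245.]]
40 [[317. 263.]]
70 [[317. 298.]]
{'K': array([[287.50210229,   0.        , 317.88312305],
       [  0.        , 287.50210229, 200.75372793],
       [  0.        ,   0.        ,   1.        ]]), 'position': array([544.4014916 ,  29.38585928, 222.31032712]), 'rotation': array([-2.80949517e-01,  3.84527085e-04, -6.40760513e-01])}
rails [[362.0, 196.0], [271.0, 196.0], [358.0, 282.0], [275.0, 282.0], [380.0, 151.0], [253.0, 151.0]]
block [[552.0, -128.0, 40.0], [582.0, -142.0, 40.0], [592.0, -179.0, 40.0]]
```

```bash
python3 - <<'E'
from h import *
import cv2
D=[np.pi,0,BA+np.pi/2]
bot.movel(W(-65,-GY,60),max_speed=150)
bot.movel(BW(GY,90),rot=D,max_speed=150)
bot.grip(1.0); st('open')
a=imaging.capture('wrist')
print(bot.movel(BW(GY,12),max_speed=120,threshold=12)); st('down')
b=imaging.capture('wrist')
o=np.vstack([np.hstack([cv2.resize(x,(400,250)) for x in(a,b)]),np.hstack([cv2.resize(imaging.capture(n)[60:310,200:600],(400,250)) for n in('top','scene')])])
cv2.imwrite('pics/again.png',o)
E
```

```text
open t 11.7 [ 556.3 -197.5   90. ] F [-0.2 -0.2  0.4] op 0.998 gf 0.0 q [-0.47  0.49 -0.24  0.84 -0.    1.56]
False
down t 12.55 [ 556.8 -197.7   12.5] F [ 0.1 -0.5 -0.1] op 1.0 gf 0.0 q [-0.47  0.58 -0.31  0.67 -0.    1.56]
```

View pics/again.png

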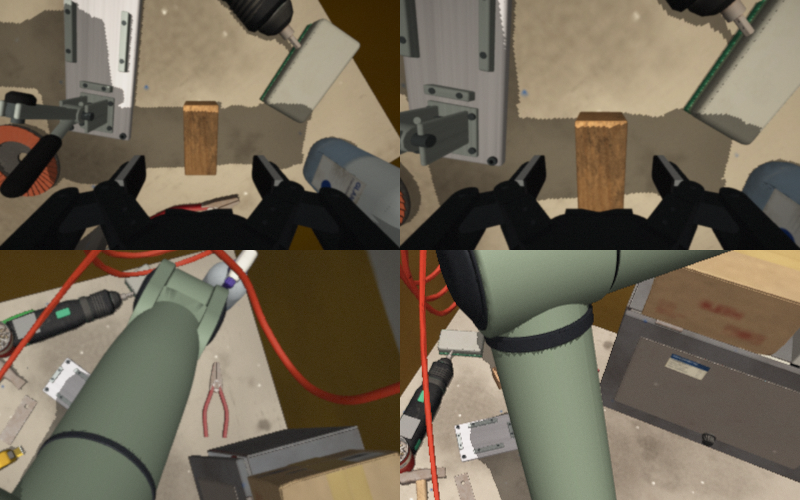

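The block stands between the open fingers (bottom-left region of the second tile, x 577–627 between tips at 540 and 655). I'll close in steps and watch the numbers.

```bash
python3 - <<'E'
from h import *
import cv2
cv2.imwrite('pics/g_a.png',imaging.capture('wrist'))
for o in(.7,.55,.45,.3):
    bot.grip(o,60); st(str(o))
    cv2.imwrite(f'pics/g{o}.png',imaging.capture('wrist'))
    if abs(bot.get_state()['opening']-o)>.04: break
ims=[cv2.imread(f'pics/g{x}.png') for x in('_a',.7,.55,.45,.3)]
A=ims[0][180:400,180:460].astype(int)
for x in ims[1:]:
    if x is not None: print(abs(x[180:335,275:360].astype(int)-ims[0][180:335,275:360]).mean())
E
```

```text
0.7 t 13.13 [ 556.3 -197.4   12.1] F [-0.5  0.5  0.9] op 0.695 gf 0.0 q [-0.47  0.58 -0.31  0.67  0.    1.56]
0.55 t 13.47 [ 556.3 -197.4   12. ] F [-0.1  0.2  0.1] op 0.548 gf 0.0 q [-0.47  0.58 -0.31  0.67 -0.    1.56]
0.45 t 13.77 [ 556.3 -197.4   12. ] F [-0.3  0.  -0.3] op 0.448 gf 0.0 q [-0.47  0.58 -0.31  0.67  0.    1.56]
0.3 t 14.1 [ 556.3 -197.4   12. ] F [-0.4  1.   0.7] op 0.301 gf 0.0 q [-0.47  0.58 -0.31  0.67 -0.    1.56]
5.882277039848197
6.5076027830487035
9.968146742567995
18.362099936748894
```

```bash
python3 - <<'E'
import cv2,numpy as np
f=lambda x:cv2.resize(cv2.imread(f'pics/g{x}.png')[150:350,190:456],(400,300))
o=np.vstack([np.hstack([f('_a'),f(.55)]),np.hstack([f(.45),f(.3)])]);cv2.imwrite('pics/gg.png',o)
E
```

```text
(no output)
```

View pics/gg.png

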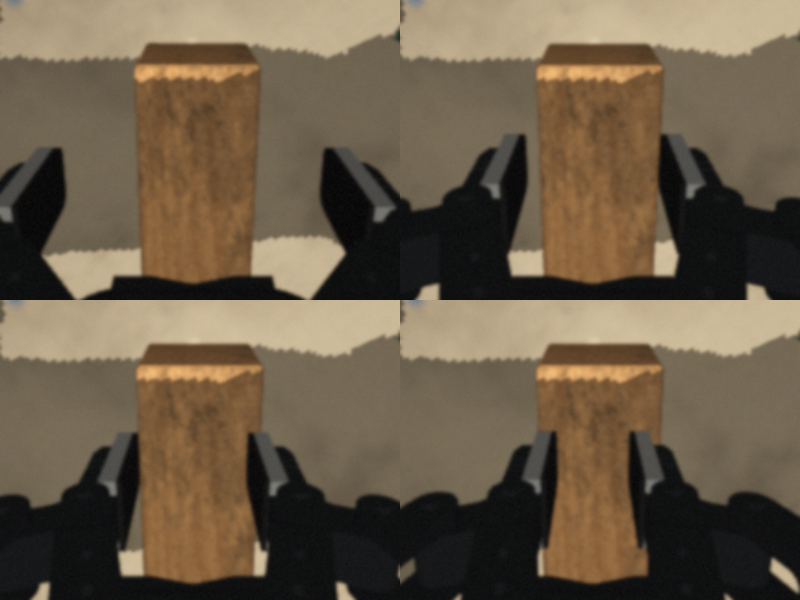

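In all tiles the pads pass above the block's top. So the real finger ends are about 30 mm higher than the stated TCP (gap-width and row geometry agree). I'll measure it by touching the block's top with the shut fingers.

```bash
python3 - <<'E'
from h import *
bot.movel(BW(GY,22),max_speed=60); bot.grip(0.0,60); st('shut')
print(bot.movel(BW(GY,-4),max_speed=25,threshold=5)); st('touch')
z=bot.get_state()['tcp_pos'][2]
bot.movel(BW(GY,z+15),max_speed=100); st()
E
```

```text
shut t 14.83 [ 556.2 -197.4   21.9] F [-1.1 -0.1  0.3] op -0.002 gf 0.0 q [-0.47  0.57 -0.31  0.69  0.    1.56]
True
touch t 15.44 [ 556.3 -197.4    9.8] F [-1.1  0.4  6.9] op -0.002 gf 3.1 q [-0.47  0.59 -0.32  0.67 -0.    1.56]
 t 15.75 [ 556.9 -197.7   25.1] F [-0.1  0.5 -0.8] op 0.004 gf 0.0 q [-0.47  0.57 -0.3   0.7   0.    1.56]
```

The touch came at TCP z = 9.8, so the fingers end 30 mm above the stated TCP. I'll correct for that and grasp.

```bash
echo 'O=30' >> h.py; python3 - <<'E'
from h import *
import cv2
bot.movel(BW(GY,70-O),max_speed=150); bot.grip(1.0,60)
print('touch',bot.movel(BW(GY,12-O),max_speed=100,threshold=10)); st('down')
bot.grip(0.0,60); st('grip')
if bot.get_state()['opening']>.3:
    bot.movel(BW(GY,50-O),max_speed=100); st('lift')
    bot.movel(W(-65,-GY,50-O),rot=[np.pi,0,JA-np.pi/2],max_speed=120); st('side')
    cv2.imwrite('pics/side.png',imaging.capture('wrist'))
    bot.movel(W(0,-GY,50-O),max_speed=100); st('over')
    cv2.imwrite('pics/wov2.png',imaging.capture('wrist'))
    print('rails',proj('wrist',[W(-33,-35,22),W(33,-35,22),W(-28.5,-56,22),W(28.5,-56,22),W(-46,-66,12),W(46,-66,12)]).round(0).tolist())
    print('block end',proj('wrist',[W(-22.5,-50,78),W(22.5,-50,78)]).round(0).tolist())
E
```

```text
touch False
down t 17.52 [ 556.6 -197.6  -17.7] F [-0.9 -1.4  0.1] op 1.004 gf 0.0 q [-0.47  0.62 -0.33  0.61  0.    1.56]
grip t 17.98 [ 557.2 -197.8  -17.1] F [-0.1  0.3  5.6] op 0.516 gf 62.6 q [-0.47  0.62 -0.33  0.61  0.    1.56]
lift t 18.51 [ 556.  -197.3   19.8] F [-0.4  0.  -2.3] op 0.513 gf 61.8 q [-0.47  0.57 -0.31  0.69  0.    1.56]
side t 19.76 [552.  -65.9  19.5] F [ 1.2  0.  -1.9] op 0.512 gf 61.8 q [-0.25  0.52 -0.4   0.65 -0.    1.96]
over t 20.61 [502.3 -27.4  20.4] F [ 0.9 -0.  -1.4] op 0.516 gf 61.8 q [-0.2   0.44 -0.55  0.58 -0.    2.01]
rails [[368.0, 209.0], [262.0, 209.0], [362.0, 176.0], [268.0, 176.0], [389.0, 157.0], [242.0, 157.0]]
block end [[367.0, 215.0], [260.0, 215.0]]
```

Gripped (0.515 open, 62 N). The height at contact will tell pocket floor (TCP z ≈ −6) from a rail top (≈ +4).

```bash
python3 - <<'E'
from h import *
import cv2
print(bot.movel(W(0,-GY,-3),max_speed=50,threshold=6)); st('low')
if bot.get_state()['tcp_pos'][2]<0:
    print(bot.movel(W(0,-GY,-10),max_speed=15,threshold=5)); st('floor')
cv2.imwrite('pics/low.png',imaging.capture('wrist'))
E
```

```text
False
low t 21.27 [500.7 -26.9  -3.3] F [-0.1 -0.2 -1.6] op 0.516 gf 61.8 q [-0.2   0.48 -0.57  0.52  0.    2.01]
True
floor t 21.57 [501.5 -27.1  -5.1] F [-0.2 -0.3  4.1] op 0.512 gf 62.5 q [-0.2   0.48 -0.57  0.52 -0.    2.01]
```

The block is on the pocket floor. Release, go round the robot's side, and push the clamp handle.

```bash
python3 - <<'E'
from h import *
import cv2
bot.grip(1.0); st('rel')
bot.movel(W(0,-GY,75-O),max_speed=100)
bot.movel(W(100,-GY,80-O),max_speed=150)
bot.grip(0.0,60)
bot.movel(W(100,175,128-O),max_speed=180)
bot.movel(W(0,175,128-O),max_speed=150); st('behind')
bot.movel(W(0,160,128-O),max_speed=100)
y=160
while y>72:
    y-=8
    h=bot.movel(W(0,y,128-O),max_speed=60,threshold=30); st(f'y{y}')
    if h: break
E
```

```text
rel t 22.12 [500.3 -26.8  -6.2] F [-0.8  0.1  0.1] op 0.998 gf 0.0 q [-0.2   0.48 -0.57  0.52  0.    2.01]
behind t 26.43 [ 384.7 -180.7   97.5] F [-0.7  0.1 -0.6] op 0.0 gf 0.0 q [-0.61  0.21 -0.65  0.71 -0.    1.6 ]
y152 t 27.02 [ 399.4 -163.1   98.1] F [ 0.3 -0.   0.1] op 0.002 gf 0.0 q [-0.56  0.22 -0.64  0.72 -0.    1.65]
y144 t 27.3 [ 404.1 -157.7   98. ] F [-0.8 -4.7 -0.1] op -0.004 gf 2.0 q [-0.54  0.22 -0.63  0.72 -0.    1.67]
y136 t 27.58 [ 409.2 -151.1   98.2] F [ 0.2 -5.5  1. ] op -0.001 gf 2.0 q [-0.52  0.23 -0.63  0.72 -0.    1.69]
y128 t 27.87 [ 413.9 -144.3   98.1] F [ 0.  -3.2  1.7] op 0.004 gf 1.8 q [-0.5   0.23 -0.62  0.72 -0.    1.71]
y120 t 28.15 [ 418.4 -137.4   97.9] F [-0.7 -1.8  1.8] op -0.001 gf 1.3 q [-0.49  0.23 -0.61  0.72  0.    1.73]
y112 t 28.43 [ 423.1 -130.7   97.8] F [-0.  -1.6  0. ] op -0.001 gf 0.7 q [-0.47  0.24 -0.61  0.72  0.    1.74]
y104 t 28.72 [ 428.1 -124.1   97.8] F [ 0.5 -0.5  0.9] op -0.001 gf 0.2 q [-0.45  0.24 -0.6   0.73  0.    1.76]
y96 t 29.0 [ 433.  -117.8   97.9] F [ 0.3  0.5 -1.3] op 0.001 gf 0.0 q [-0.43  0.25 -0.6   0.73  0.    1.78]
y88 t 29.28 [ 437.8 -111.6   98. ] F [ 0.1 -0.4  0.1] op -0.001 gf 0.0 q [-0.41  0.25 -0.59  0.73 -0.    1.8 ]
y80 t 29.57 [ 442.6 -105.3   98. ] F [ 0.8  0.1 -0.5] op -0.0 gf 0.0 q [-0.4   0.26 -0.58  0.73 -0.    1.81]
y72 t 29.85 [447.3 -98.9  98. ] F [ 0.4 -0.3 -0.4] op 0.001 gf 0.0 q [-0.38  0.26 -0.57  0.73 -0.    1.83]
```

```bash
python3 - <<'E'
from h import *
import cv2
bot.movel(W(0,170,98),max_speed=180)
bot.movel(W(20,190,200),max_speed=180); st('back')
w=imaging.capture('wrist')
bot.move_ptp([290,-100,320],[np.pi,0,JA-np.pi/2]); st('home')
t=imaging.capture('top'); s=imaging.capture('scene')
cv2.imwrite('pics/t_f.png',t);cv2.imwrite('pics/s_f.png',s);cv2.imwrite('pics/w_f.png',w)
c=lambda a,y,x:cv2.resize(a[y:y+120,x:x+160],(400,300),interpolation=cv2.INTER_CUBIC)
o=np.vstack([np.hstack([c(t,140,235),c(s,170,235)]),np.hstack([cv2.resize(w,(400,300)),cv2.resize(t,(400,300))])])
cv2.imwrite('pics/final.png',o)
E
```

```text
back t 31.28 [ 360.7 -181.2  199.4] F [-0.5 -0.4 -0.1] op 0.002 gf 0.0 q [-0.65  0.06 -0.54  0.98 -0.    1.56]
home t 32.02 [ 290.4 -100.3  319. ] F [ 0.2  0.7 -0.1] op 0.003 gf 0.0 q [-0.57 -0.2  -0.47  1.31 -0.    1.64]
```

View pics/final.png

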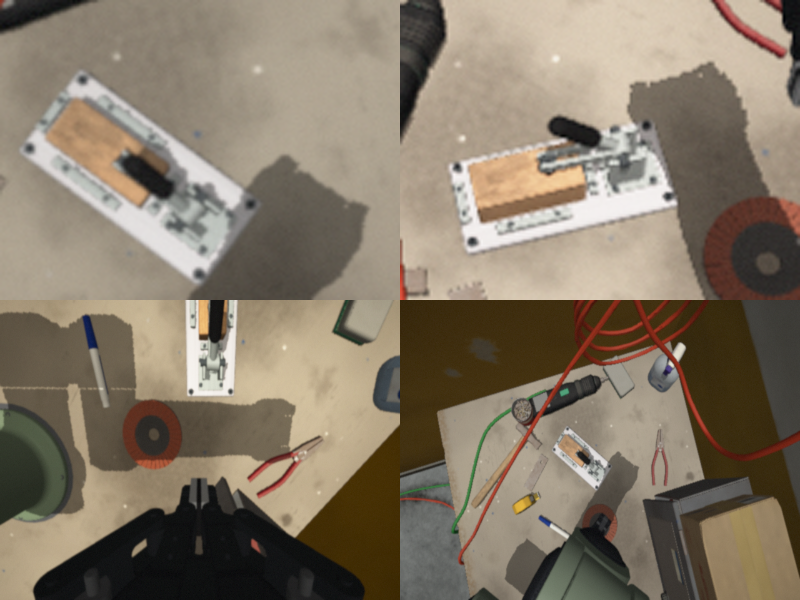

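The block lies in the pocket (top tile centre (105,150)), with the handle leaning over it (end at (125,158)) and the arm down on the block. The pliers and the offcut have not moved. One numeric check of the handle end, then hand in.

```bash
python3 - <<'E'
from h import *
def px(a): th=np.radians(-32)+a; return proj('top',[W(0,88-86*np.sin(th),62+86*np.cos(th))])[0]
obs=np.array([125+4,158])/2.5+[235,140]
for a in(.9,1.1,1.25): print(a,px(a).round(1),obs)
if np.linalg.norm(px(1.25)-obs)<6: print(bot.sign_off())
E
```

```text
0.9 [299.3 213.9] [286.6 203.2]
1.1 [292.9 209.3] [286.6 203.2]
1.25 [288.7 206.4] [286.6 203.2]
the job is handed in; nothing more can be done
None
```

The beech block lies flat in the jig pocket, the toggle clamp is shut with its arm down on it, the pliers and offcut look unmoved, and the job was handed in at about 32 s; the first grasp closed above the block because the fingers end 30 mm short of the stated TCP, which I corrected after a touch test.

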